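# Hold the sample cell in the light path of the open photometer

## Task

Take the glass cell with the blue stopper out of the small grey rack, gripping it only by its two broad frosted faces and letting nothing touch the clear windows at its narrow ends. Hold it upright and centred between the lamp and the detector with its clear windows facing them squarely, and lower it by feel until the white spring seat below gives a little under it, without bottoming the spring. Finish while still gripping it there, pressed lightly on the seat for the reading; leave the cell with the white stopper and the other things on the worktop alone.

Things in the scene. Friction and masses are not known exactly. Their poses are not given: they have to be found in the camera images.
- sample: Glass cell, BLUE stopper, 40 to 80 g, loose. 44 mm long (own x), 12.5 mm thick (own y), glass 50 mm high, 58 mm with stopper. Origin: centre of its underside, z up. Broad faces at y = +-6.25 mm are frosted, narrow ends at x = +-22 mm are clear windows. Either end may face the lamp. Starts in either rack pocket, underside 4 mm above the worktop, long axis along the rack's x.
- sample_frost_a: The frosted broad face at own y = +6.25 mm of the sample cell, 42 mm long and 50 mm high; part of the cell. Origin and axes are those of the cell.
- sample_frost_b: The frosted broad face at own y = -6.25 mm of the sample cell, otherwise the same. Origin and axes are those of the cell.
- sample_windows: The two clear end windows of the sample cell (8.5 mm wide, from 12 to 46 mm above its underside, at x = +-22 mm); part of the cell. Nothing may touch them. Origin and axes are those of the cell.
- reference: The reference cell: the same as the sample cell but with a WHITE stopper, standing in the other rack pocket. To be left alone. Origin: centre of its underside.
- rack: Grey plastic cell rack, fixed, 150 x 34 x 12 mm, lying on the worktop. Origin: centre of its underside; its x is its long direction. Two pockets 8 mm deep (1.5 mm play on each side of a cell) at x = -36 and +36 mm; the cells stand in them in line, end to end, so their frosted faces are free on both sides.
- bench: Open photometer, fixed, on a base plate 250 x 70 x 12 mm. Origin: centre of the plate's underside, on the worktop. Own x runs along the beam from the grey lamp housing (x -115 to -65 mm) to the black detector (x 65 to 115 mm), both up to 90 mm high and 49 mm wide. Their black noses, 26 mm across, end at x = -45 and +45 mm. The sprung seat stands in the middle, see beam_mid.
- beam_mid (a point): Middle of the light path, on the beam, 72 mm above the worktop; axes as the bench. Straight below is the white seat plate, 46 (x) by 18 mm; its top is 44 to 54 mm above the worktop, different each time and not reported. Pressed down, it begins to give at about 1 N, needs 0.6 N more per mm and bottoms after 12 mm at about 8 N. The brass collar under it does not yield.
- weigh_bottle: Bystander: small clear glass weighing bottle with lid, 39 mm diameter, 58 mm high. Origin: centre of its underside. To be left alone.
- jar_brown: Bystander: small brown glass jar, 35 mm diameter, 56 mm high. Origin: centre of its underside. To be left alone.
- marker: Bystander: white and blue marker pen, 134 mm long (own y), 15 mm thick, lying on the worktop. Origin: middle of its underside. To be left alone.
Not all that is in view belongs to the job. What is shaped like the sample but pink, purple or turquoise is not meant.

How it is judged:
By the outcome, as a careful person would: the job done as asked, in the order asked, and still so for the second after the job is handed in, while the arm keeps its last pose, push and grip.
It also fails if it takes over 42 s, if anything falls off the work surface, if the arm or the gripper's body presses on something with over 40 N, if the wrist force passes 120 N, or if a joint passes its speed limit or range.

## Robot

A 6-joint arm with a two-finger parallel gripper is mounted at the origin on a cart in front of the work surface, level with it; the furniture and walls round the work are solid. World frame = base frame: x ahead of the robot, y to its left, z up, the work surface at z = 0. Lengths are in m, angles in rad, forces in N, time in s.
With the tool pointing down it reaches from about 0.3 to 0.875 m from the base axis. Payload 4.2 kg.
Tool frame: the origin (TCP) lies between the finger pads; the fingertips stand 19 mm ahead of it and the grasp point (between the pads) is the TCP (env.tip_reach is the distance from the TCP to the fingertips, in m); z points along the fingers, y is the line along which they close (so a half turn about z gives the same grasp; the last joint's range is limited). The gripper opens to 85 mm and grips with 20 to 120 N. Pads are 22 mm wide; open, the fingers measure 114 mm over their backs; the gripper's body (76 mm by 85 mm) begins 54 mm behind the grasp point. The pads swing forward as they close: fully open they stand 13 mm farther back than shut.
Start: joints at [1.123, 0.32, 1.565, -0, 1.257, -0.02], TCP at [0.239, 0.523, 0.25] pointing down, gripper open.
Joint ranges: [-3.11, 3.11], [-0.84, 2.01], [0.21, 2.61], [-1.34, 4.49], [0.05, 2.63], [-2.56, 2.56]. Speed limits (rad/s): [2.57, 2.57, 3.14, 3.14, 3.14, 3.14].

## Interface

Orientations are given as a rotation vector (axis times angle).
In Python, from bench import env, imaging gives the robot as it stands. The module is installed in compiled form; this text tells all that it offers.
- The arm moves only by the tool play_rows, never from a script. Its argument "targets" is a list of rows, each a list of 7 numbers: the shift along the world's x, y, z in m, then the turn, a rotation vector about the world's x, y, z in degrees, then the closure in counts, from 0 (fully open) to 255 (shut). In form: [[dx, dy, dz, ax, ay, az, gripper], ...]. A call has 1 to 20 rows; each row is the pose to reach, as a shift and turn from the pose commanded when the call began; what a row does not reach only later rows make up. A row lasts 1/8 s, in which the tool goes at most 62.5 mm and 10.7 degrees, less where a joint would pass 70% of its speed; a pose out of reach is approached as far as the arm can. A call with a gripper value outside its range is refused whole. The fingers move at their own pace and stop on an object; "force" is the grip in N (left out, the last holds). Time passes only in rows, so rows that repeat a pose let the fingers close. It gives the time, the measured TCP pose, the force, the opening and the grip force at its end, in the units of the state.
- env.observe(): the state, without advancing time (a new reading comes with each control period).
- imaging.grab_frame(name): name is "side" or "top"; returns a dict with "frame" (400x640x3 uint8, red, green, blue), "range_z" (400x640 float32, m along the optical axis (not along the pixel's ray), 0 where there is no reading), "fx", "fy", "cx", "cy" (pixels), "xyz" and "rotation" of the camera in the world. Camera axes: x right, y down, z forward; pixel columns grow to the right and rows downward; lengths in m; the calibration is good to about 2 mm. A picture is of the moment at which its call begins.
- env.job_done(): hands the job in; it is judged then, once.
The state is a dict: "time_s": time; "joints": joint angles; "joint_vel": joint speeds; "tau": joint torques, N m; "tcp_pos": TCP position; "eef_rot": TCP orientation; "ft_force": force on the tool from outside, world axes, zero at the start; "torque": the same for the moment, N m; "finger_gap": finger opening in m; "grasp_force": force on a finger pad.
Only numpy, scipy, OpenCV 4.12 (cv2) and the standard library are available. Lean on these libraries where they do the work, as an engineer would, in place of code of your own. Each camera call takes 0.05 s, during which the arm holds its last target. There are 200 camera calls.

## Working session

There is one attempt and no reset: what is moved stays moved. The work goes in short steps, Python scripts to look and compute and a tool call to move; the robot and the scene stay as the last step left them, time stands still between calls to the robot, and variables do not carry over. Pictures are saved under pics/ and viewed, at most 10 in all, crops included, and the job is handed in when it is done.

Besides the shell and the picture viewer there is one more tool, called after "Emit:" as name(argument=value, ...), one argument or row to a line, values as JSON. play_rows: Moves the arm, as the interface text tells. Its arguments: {"type":"object","properties":{"targets":{"type":"array","items":{"type":"array","items":{"type":"number"}}},"force":{"type":"number"}},"required":["targets"]}

```bash
mkdir -p pics; cat > h.py <<'E'
from bench import env, imaging
import numpy as np, cv2
def grab(n):
    f=imaging.grab_frame(n); np.savez('pics/'+n+'.npz',**f); return f
def cloud(f):
    z=np.asarray(f['range_z'],float); v,u=np.mgrid[:z.shape[0],:z.shape[1]]
    p=np.stack([(u-f['cx'])/f['fx']*z,(v-f['cy'])/f['fy']*z,z],-1)
    return p@np.asarray(f['rotation']).T+np.asarray(f['xyz'])
E
python3 - <<'E'
from h import *
for n in('top','side'):
    f=grab(n); cv2.imwrite(f'pics/{n}1.png',f['frame'][...,::-1]); print(n,f['xyz'],f['rotation'],f['fx'])
s=env.observe(); print(s['time_s'],s['tcp_pos'],s['eef_rot'],s['ft_force'],s['finger_gap'])
E
```

```text
top [0.49258217 0.03227543 1.13418549] [-2.21501005  2.18270421 -0.06124641] 439.706490034079
side [0.25406396 0.83153785 0.70257765] [-0.41357682  2.62517141 -1.33652136] 389.64064679859297
0.1 [0.23839026 0.52283447 0.24956996] [-6.66846221e-01 -3.06963048e+00  2.39200018e-03] [-0.06624408  0.40409059  0.11944852] 0.08516123560744672
```

View pics/top1.png

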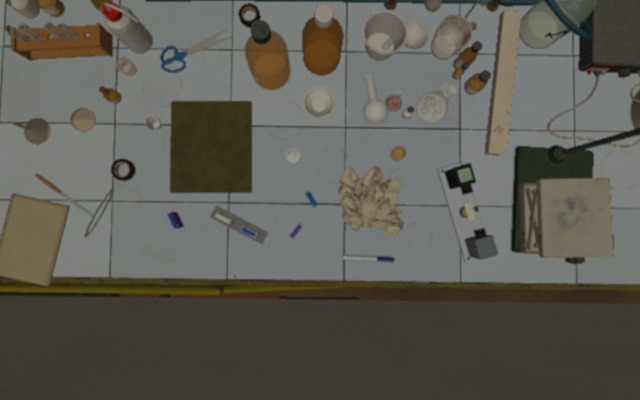

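View pics/side1.png

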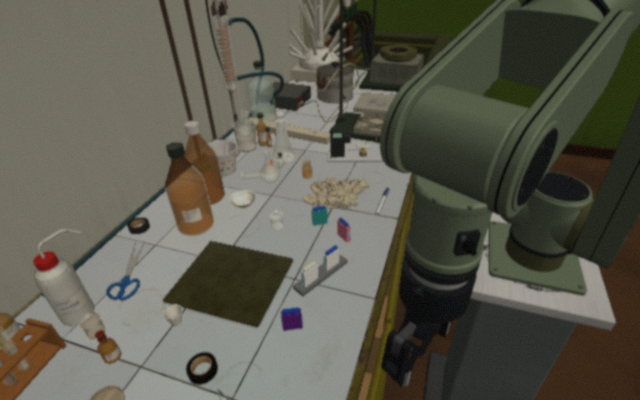

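The top view shows the rack at about (239,225), with the white stopper at upper left and the blue one at about (249,231). The bench runs from the black detector at (458,177) to the grey lamp at (481,244), with the seat at about (468,212). Next I enlarge both.

```bash
sed -i "s/^import numpy.*/&\nfrom scipy.spatial.transform import Rotation as Ro/; s/np.asarray(f\['rotation'\]).T/Ro.from_rotvec(f['rotation']).as_matrix().T/" h.py
python3 - <<'E'
from h import *
f=dict(np.load('pics/top.npz')); P=cloud(f)
im=f['frame'][...,::-1]
a=cv2.resize(im[195:255,200:280],None,fx=8,fy=8,interpolation=cv2.INTER_CUBIC)[:, :]
b=cv2.resize(im[155:270,425:505],None,fx=5,fy=5,interpolation=cv2.INTER_CUBIC)
c=np.zeros((575,800,3),np.uint8)
a=cv2.resize(im[200:250,205:275],None,fx=5.7,fy=5.7,interpolation=cv2.INTER_CUBIC)
c[:a.shape[0],:a.shape[1]]=a; c[:,400:]=b
cv2.imwrite('pics/crop.png',c)
for u,v in [(239,235),(215,210),(222,216),(249,231),(262,241),(458,177),(450,200),(468,212),(481,244),(320,150)]: print(u,v,P[v,u].round(4))
E
```

```text
239 235 [0.4575 0.2186 0.0009]
215 210 [0.5206 0.2804 0.0074]
222 216 [0.5049 0.2512 0.0609]
249 231 [0.4693 0.1849 0.0594]
262 241 [0.4432 0.1587 0.0064]
458 177 [ 0.6064 -0.3169  0.0856]
450 200 [ 0.5549 -0.321   0.0113]
468 212 [ 0.5238 -0.3543  0.0473]
481 244 [ 0.4469 -0.3722  0.0836]
320 150 [ 0.6809  0.0137 -0.002 ]
```

View pics/crop.png

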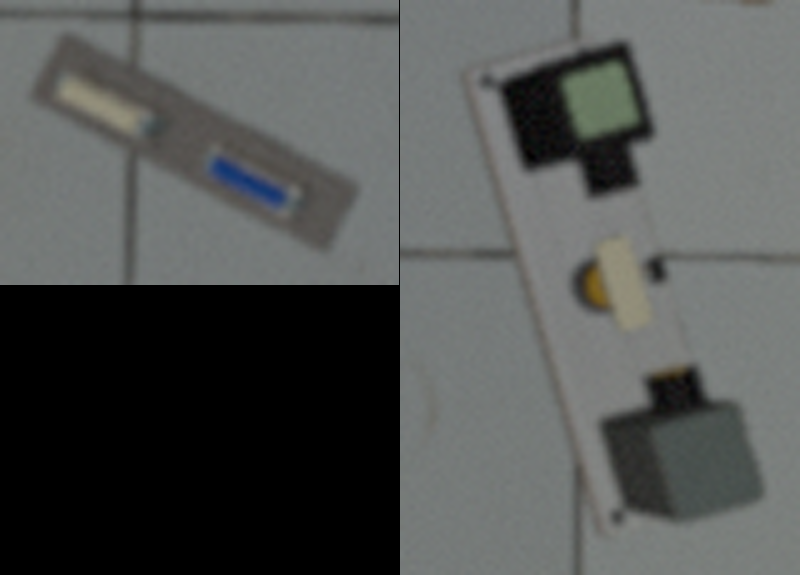

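```bash
cat >> h.py <<'E'
def ray(f,u,v,z):
    d=Ro.from_rotvec(f['rotation']).apply([(u-f['cx'])/f['fx'],(v-f['cy'])/f['fy'],1]); o=np.asarray(f['xyz'])
    return o+d*(z-o[2])/d[2]
E
python3 - <<'E'
from h import *
f=dict(np.load('pics/top.npz')); P=cloud(f)
A=lambda pts,z:np.array([ray(f,205+(x+.5)/5.7-.5,200+(y+.5)/5.7-.5,z)[:2] for x,y in pts])
B=lambda pts,z:np.array([ray(f,425+(x-400+.5)/5-.5,155+(y+.5)/5-.5,z)[:2] for x,y in pts])
def ang(a,b): d=b-a; return round(np.degrees(np.arctan2(d[1],d[0])),1), np.hypot(*d).round(4)
def sh(n,q): print(n,'c',q.mean(0).round(4),[ang(q[i],q[(i+1)%4]) for i in range(4)])
sh('rack',A([(68,35),(358,188),(328,252),(32,97)],.012))
sh('blue',A([(216,153),(291,192),(281,209),(208,174)],.058))
sh('white',A([(62,75),(155,115),(142,135),(55,97)],.058))
q=B([(465,70),(603,533)],.012); print('plate edge',q.round(4),ang(*q))
sh('seat',B([(595,243),(625,235),(652,325),(620,332)],.049))
sh('lamp',B([(650,420),(738,402),(765,495),(683,522)],.09))
sh('detpatch',B([(558,80),(622,60),(643,122),(577,140)],.09))
def rect(n,v0,v1,u0,u1,z0,z1):
    p=P[v0:v1,u0:u1].reshape(-1,3); p=p[(p[:,2]>z0)&(p[:,2]<z1)]
    r=cv2.minAreaRect((p[:,:2]*1000).astype(np.float32)); print(n,len(p),np.round(r[0],1),np.round(r[1],1),round(r[2],1),p[:,2].mean().round(4),np.median(p[:,:2],0).round(4))
rect('lamp',225,265,460,505,.083,.1); rect('det',155,195,440,485,.083,.1)
rect('seat',198,225,458,478,.04,.056); rect('blue',220,245,238,262,.05,.07);rect('white',205,226,208,235,.05,.07)
E
```

```text
rack c [0.4841 0.2173] [(np.float64(-116.9), np.float64(0.1469)), (np.float64(155.9), np.float64(0.0314)), (np.float64(63.3), np.float64(0.1495)), (np.float64(-28.8), np.float64(0.0319))]
blue c [0.468  0.1868] [(np.float64(-116.5), np.float64(0.0363)), (np.float64(150.6), np.float64(0.0084)), (np.float64(65.3), np.float64(0.0347)), (np.float64(-19.6), np.float64(0.0096))]
white c [0.4998 0.2499] [(np.float64(-112.4), np.float64(0.0435)), (np.float64(148.2), np.float64(0.0102)), (np.float64(67.3), np.float64(0.0408)), (np.float64(-16.2), np.float64(0.0099))]
plate edge [[ 0.6352 -0.2889]
 [ 0.3996 -0.3593]] (np.float64(-163.4), np.float64(0.2459))
seat c [ 0.5255 -0.3566] [(np.float64(-74.3), np.float64(0.0155)), (np.float64(-163.4), np.float64(0.0463)), (np.float64(103.1), np.float64(0.0163)), (np.float64(15.6), np.float64(0.0455))]
lamp c [ 0.4414 -0.3826] [(np.float64(-77.7), np.float64(0.0429)), (np.float64(-164.0), np.float64(0.0455)), (np.float64(108.8), np.float64(0.0412)), (np.float64(17.9), np.float64(0.0504))]
detpatch c [ 0.6116 -0.3312] [(np.float64(-71.8), np.float64(0.0323)), (np.float64(-161.4), np.float64(0.0313)), (np.float64(106.1), np.float64(0.0329)), (np.float64(17.5), np.float64(0.03))]
lamp 389 [ 448.5 -380.9] [69.  45.6] 14.4 0.0862 [ 0.4403 -0.3813]
det 389 [ 602.6 -334.9] [69.  45.3] 19.3 0.0868 [ 0.6108 -0.3323]
seat 138 [ 526.1 -358. ] [45.9 18.2] 17.5 0.0462 [ 0.5263 -0.3575]
blue 84 [468.  187.2] [41.1 12.4] 64.1 0.0578 [0.4681 0.186 ]
white 83 [500.3 250.8] [42.6 12.2] 62.7 0.0578 [0.5001 0.2492]
```

Measurements agree with the given sizes (cell about 42 × 12 mm, seat 46 × 18 mm, lamp-to-detector 178 mm against 180 mm). The sample is at (0.468, 0.186) with its axis at 63°. Beam middle is at about (0.526, -0.357) with its axis at 16.7°. I move above the sample first.

Emit:
play_rows(
  targets=[
    [0.03,-0.04,0,0,0,-10,100],
    [0.06,-0.08,0,0,0,-20,100],
    [0.09,-0.13,0,0,0,-30,100],
    [0.12,-0.17,0,0,0,-40,100],
    [0.15,-0.21,0,0,0,-50,100],
    [0.18,-0.26,0,0,0,-60,100],
    [0.205,-0.3,-0.03,0,0,-70,100],
    [0.229,-0.3365,-0.06,0,0,-80,100],
    [0.229,-0.3365,-0.1,0,0,-90,100],
    [0.229,-0.3365,-0.1,0,0,-92.2,100],
    [0.229,-0.3365,-0.1,0,0,-92.2,100],
    [0.229,-0.3365,-0.1,0,0,-92.2,100],
  ],
  force=30,
)

```text
time_s: 1.6
tcp_pos: [0.4678, 0.1869, 0.1507]
eef_rot: [2.674, 1.649, 0.001]
ft_force: [-0.5, 0.3, -0.5]
finger_gap: 0.0514
grasp_force: 0.0
```

```bash
python3 - <<'E'
from h import *
s=env.observe(); print(s['time_s'],s['tcp_pos'],s['finger_gap'],s['ft_force']); M=Ro.from_rotvec(s['eef_rot']).as_matrix(); print(M.round(4),np.degrees(np.arctan2(M[1,1],M[0,1])),s['joints'])
a=grab('top')['frame'][130:300,170:350]; b=grab('side')['frame'][170:350,220:400]
c=np.zeros((540,800,3),np.uint8); a=cv2.resize(a,(400,378)); b=cv2.resize(b,(400,400)); c[:378,:400]=a; c[:400,400:]=b
cv2.imwrite('pics/hov.png',c[...,::-1])
E
```

```text
1.6 [0.46777544 0.18690613 0.15067981] 0.05142816130109566 [-0.47013335  0.25898719 -0.50924276]
[[ 4.487e-01  8.937e-01  8.000e-04]
 [ 8.937e-01 -4.487e-01  2.000e-04]
 [ 6.000e-04  6.000e-04 -1.000e+00]] -26.66344898515532 [ 3.57342935e-01  2.97257635e-01  1.87327064e+00 -9.00397653e-05
  9.70193527e-01  8.22758572e-01]
```

View pics/hov.png

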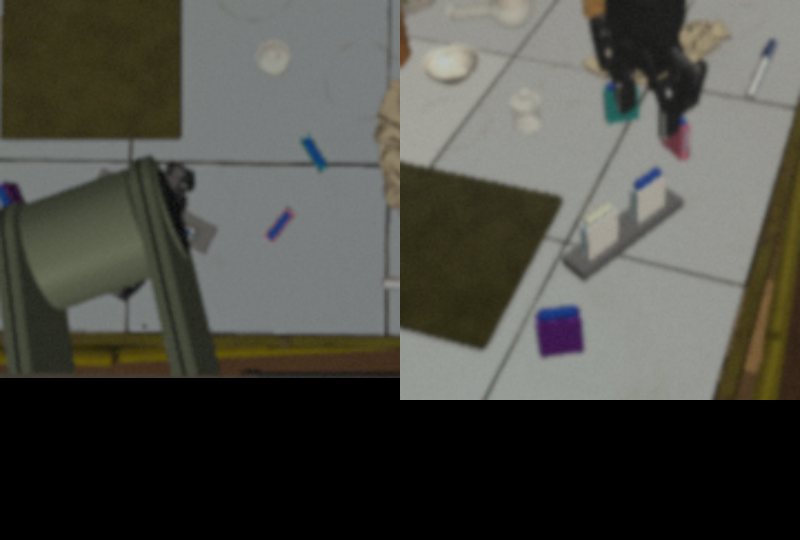

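The side view shows the open gripper above the blue-stoppered cell at (648,180), with its opening across the cell. Now a quick cross-check of the cell with the side camera's depth.

```bash
python3 - <<'E'
from h import *
f=dict(np.load('pics/side.npz')); P=cloud(f); 
h=cv2.cvtColor(f['frame'],cv2.COLOR_RGB2HSV); m=(h[...,0]>105)&(h[...,0]<128)&(h[...,1]>150)
m&=(abs(P[...,0]-.468)<.05)&(abs(P[...,1]-.187)<.05)
p=P[m]; print(len(p),p.mean(0),p.min(0),p.max(0)); v,u=np.nonzero(m); print(u.min(),u.max(),v.min(),v.max())
# glass + stopper points
q=P[abs(P[...,0]-.468)<.04]; q=q[(abs(q[:,1]-.187)<.04)&(q[:,2]>.02)&(q[:,2]<.07)]
a=np.array([np.cos(np.radians(63.2)),np.sin(np.radians(63.2))]); t=(q[:,:2]-[.468,.1866])@a; n=(q[:,:2]-[.468,.1866])@[-a[1],a[0]]
print(len(q),np.percentile(t,[0,3,50,97,100]).round(4),np.percentile(n,[0,3,50,97,100]).round(4))
tab=P[250:300,330:370]; 
# rack from side: points z 6..16mm
r=P[(abs(P[...,0]-.484)<.09)&(abs(P[...,1]-.217)<.1)&(P[...,2]>.008)&(P[...,2]<.02)]
t=(r[:,:2]-[.4841,.2173])@a; n=(r[:,:2]-[.4841,.2173])@[-a[1],a[0]]; print('rack',len(r),np.percentile(t,[1,5,95,99]),np.percentile(n,[1,5,95,99]))
g=np.load('pics/side.npz')
E
```

```text
19 [0.4656857  0.19181384 0.06096388] [0.45856198 0.17927916 0.05822476] [0.47225626 0.20324884 0.06425993]
327 335 247 253
236 [-0.0204 -0.0174  0.0064  0.023   0.0243] [-0.0057 -0.0027  0.0062  0.0084  0.0088]
rack 495 [-0.07180975 -0.06454809  0.07505146  0.07751798] [-0.01810129 -0.0123788   0.01885671  0.01970847]
```

Emit:
play_rows(
  targets=[
    [0.0005,0.0003,-0.03,0,0,0,100],
    [0.0005,0.0003,-0.06,0,0,0,100],
    [0.0005,0.0003,-0.085,0,0,0,100],
    [0.0005,0.0003,-0.1,0,0,0,100],
    [0.0005,0.0003,-0.109,0,0,0,100],
    [0.0005,0.0003,-0.1135,0,0,0,100],
    [0.0005,0.0003,-0.1135,0,0,0,100],
    [0.0005,0.0003,-0.1135,0,0,0,150],
    [0.0005,0.0003,-0.1135,0,0,0,180],
    [0.0005,0.0003,-0.1135,0,0,0,200],
    [0.0005,0.0003,-0.1135,0,0,0,215],
    [0.0005,0.0003,-0.1135,0,0,0,255],
    [0.0005,0.0003,-0.1135,0,0,0,255],
    [0.0005,0.0003,-0.1135,0,0,0,255],
    [0.0005,0.0003,-0.1135,0,0,0,255],
  ],
  force=30,
)

```text
time_s: 3.58
tcp_pos: [0.4681, 0.187, 0.0369]
eef_rot: [2.674, 1.648, 0.0]
ft_force: [-1.2, -0.1, 3.3]
finger_gap: 0.0119
grasp_force: 29.9
```

Emit:
play_rows(
  targets=[
    [0,0,0.003,0,0,0,255],
    [0,0,0.008,0,0,0,255],
    [0,0,0.015,0,0,0,255],
    [0,0,0.03,0,0,0,255],
    [0,0,0.06,0,0,0,255],
    [0,0,0.1,0,0,0,255],
    [0,0,0.15,0,0,0,255],
    [0,0,0.163,0,0,0,255],
    [0,0,0.163,0,0,0,255],
  ],
)

```text
time_s: 4.7
tcp_pos: [0.4682, 0.187, 0.2008]
eef_rot: [2.674, 1.648, 0.003]
ft_force: [-0.1, -0.7, -0.4]
finger_gap: 0.0121
grasp_force: 29.6
```

```bash
python3 - <<'E'
from h import *
s=env.observe(); print(s['time_s'],s['tcp_pos'],s['finger_gap'],s['ft_force'],s['grasp_force'])
f=grab('side'); im=f['frame']
b=cv2.resize(im[120:320,220:420],(600,600),interpolation=cv2.INTER_CUBIC); cv2.imwrite('pics/lift.png',b[...,::-1])
P=cloud(f); c=s['tcp_pos']; d=P-c; a=np.array([.451,.8926,0]); n=np.array([-.8926,.451,0])
h=cv2.cvtColor(im,cv2.COLOR_RGB2HSV); 
k=(abs(d@a)<.06)&(abs(d@n)<.02)&(d[...,2]>-.06)&(d[...,2]<.03)
v,u=np.nonzero(k); print(u.min(),u.max(),v.min(),v.max())
w=k&(h[...,2]>110)&(h[...,1]<90); q=d[w]; print(len(q),np.percentile(q@a,[0,3,50,97,100]).round(4),np.percentile(q@n,[3,50,97]).round(4),np.percentile(q[:,2],[0,3,97,100]).round(4))
E
```

```text
4.7 [0.46815227 0.18703205 0.20082147] 0.012080709309114564 [-0.10619238 -0.74522813 -0.40209162] 29.61073189973831
320 338 188 218
139 [-0.0225 -0.0126  0.0169  0.0226  0.0236] [-0.0043  0.0058  0.0079] [-0.0354 -0.0325  0.0172  0.0188]
```

View pics/lift.png

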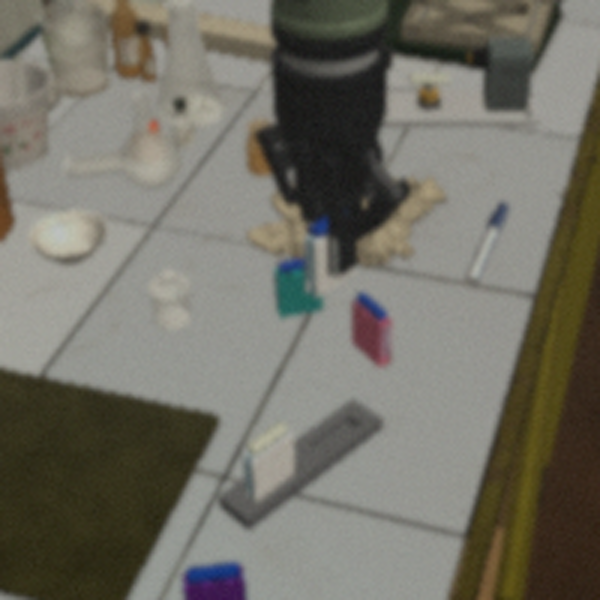

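Side view shows the cell gripped by its frosted faces at about (320,255), lifted clear, with the white-stoppered cell undisturbed. Centring along the cell is within about 0.5 mm. I carry it above the seat.

Emit:
play_rows(
  targets=[
    [0.003,-0.025,0,0,0,-3,255],
    [0.008,-0.07,0,0,0,-8,255],
    [0.013,-0.12,0,0,0,-12,255],
    [0.019,-0.175,0,0,0,-17,255],
    [0.025,-0.23,0,0,0,-22,255],
    [0.031,-0.285,0,0,0,-27,255],
    [0.037,-0.34,0,0,0,-32,255],
    [0.043,-0.395,0,0,0,-36,255],
    [0.048,-0.45,0,0,0,-40,255],
    [0.053,-0.5,0,0,0,-43.5,255],
    [0.0565,-0.53,0,0,0,-45.7,255],
    [0.058,-0.544,-0.01,0,0,-46.6,255],
    [0.058,-0.544,-0.03,0,0,-46.6,255],
    [0.058,-0.544,-0.03,0,0,-46.6,255],
    [0.058,-0.544,-0.03,0,0,-46.6,255],
  ],
)

```text
time_s: 6.62
tcp_pos: [0.5261, -0.3562, 0.1696]
eef_rot: [-3.107, -0.457, 0.001]
ft_force: [1.2, 0.6, -0.8]
finger_gap: 0.0117
grasp_force: 29.5
```

```bash
python3 - <<'E'
from h import *
s=env.observe(); M=Ro.from_rotvec(s['eef_rot']).as_matrix(); print(s['time_s'],s['tcp_pos'],s['finger_gap'],s['ft_force'],np.degrees(np.arctan2(M[1,1],M[0,1])),M[:,2])
f=grab('side'); im=f['frame']; t=grab('top')['frame']
P=cloud(f); p=P.reshape(-1,3); k=(abs(p[:,0]-.526)<.16)&(abs(p[:,1]+.357)<.1)
v,u=np.nonzero((k).reshape(400,640)); print(u.min(),u.max(),v.min(),v.max())
c=np.zeros((500,800,3),np.uint8); c[:400,:]=cv2.resize(im[100:170,300:440],(800,400),interpolation=cv2.INTER_CUBIC)
cv2.imwrite('pics/b.png',c[:400,:,::-1])
E
```

```text
6.625 [ 0.5260616  -0.3562333   0.16956278] 0.0117045441068785 [ 1.17041499  0.59734755 -0.78554204] -73.26134626607828 [-7.09182030e-04  5.84621284e-04 -9.99999578e-01]
311 423 0 319
```

View pics/b.png

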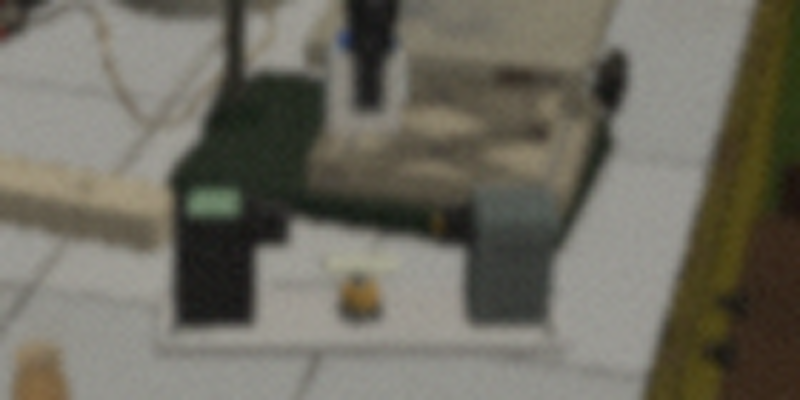

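The side view shows the cell at (366,90) hanging above the seat (361,262), with noses ending at about 290 and 430, so it is roughly centred. I lower to just above the seat and check there.

Emit:
play_rows(
  targets=[
    [0,-0.0005,-0.02,0,0,0,255],
    [0,-0.0005,-0.04,0,0,0,255],
    [0,-0.0005,-0.055,0,0,0,255],
    [0,-0.0005,-0.066,0,0,0,255],
    [0,-0.0005,-0.071,0,0,0,255],
    [0,-0.0005,-0.071,0,0,0,255],
    [0,-0.0005,-0.071,0,0,0,255],
  ],
)

```text
time_s: 7.6
tcp_pos: [0.5264, -0.3578, 0.0994]
eef_rot: [3.107, 0.456, 0.001]
ft_force: [-0.5, 0.0, -0.7]
finger_gap: 0.0122
grasp_force: 29.5
```

```bash
cat >> h.py <<'E'
def proj(f,p):
    q=Ro.from_rotvec(f['rotation']).inv().apply(np.atleast_2d(p)-np.asarray(f['xyz'])); return np.c_[f['fx']*q[:,0]/q[:,2]+f['cx'],f['fy']*q[:,1]/q[:,2]+f['cy']]
E
python3 - <<'E'
from h import *
s=env.observe(); print(s['time_s'],s['tcp_pos'],s['ft_force'])
f=grab('side'); im=f['frame']
x0,y0,k=325,112,8
c=cv2.resize(im[y0:y0+60,x0:x0+85],None,fx=k,fy=k,interpolation=cv2.INTER_CUBIC); cv2.imwrite('pics/c.png',c[...,::-1])
th=np.radians(16.7); e=np.array([np.cos(th),np.sin(th),0]); n=np.array([-e[1],e[0],0]); c0=np.array([.526,-.357,0])
W=lambda x,y,z: ((proj(f,c0+e*x+n*y+[0,0,z])[0]-[x0,y0]+.5)*k).round(0)
# bench predicted; x toward detector
for nm,p in dict(plateL=(.125,.035,.012),plateR=(-.125,.035,.012),noseD=(.045,.013,.072),noseL=(-.045,.013,.072),seatDn=(.023,.009,.049),seatLn=(-.023,.009,.049)).items(): print(nm,W(*p))
t=np.array(s['tcp_pos']); c0=np.array([t[0],t[1],t[2]-.033])
for nm,p in dict(cellDn=(.022,.00625,0),cellLn=(-.022,.00625,0),cellDt=(.022,.00625,.05),cellLt=(-.022,.00625,.05)).items(): print(nm,W(*p))
E
```

```text
7.6 [ 0.52639007 -0.35776958  0.09944357] [-0.54954093  0.00571482 -0.68996263]
plateL [ 16. 381.]
plateR [592. 379.]
noseD [200. 233.]
noseL [410. 232.]
seatDn [250. 276.]
seatLn [356. 276.]
cellDn [253. 236.]
cellLn [355. 236.]
cellDt [256. 131.]
cellLt [360. 130.]
```

View pics/c.png

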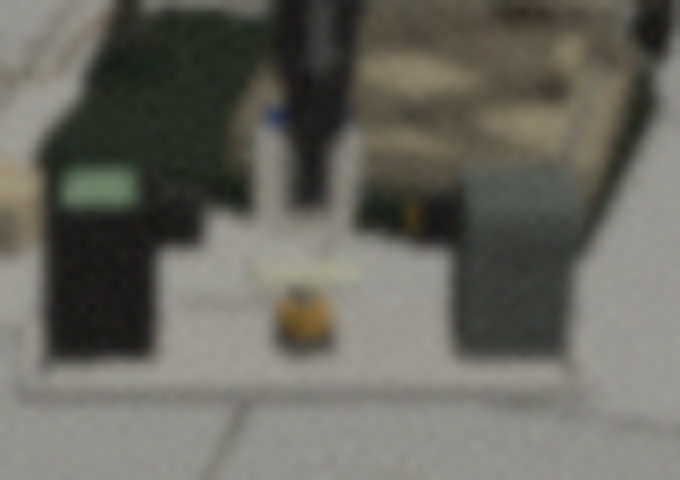

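Side view shows cell edges at about 255 and 362, seat 252–358, nose ends 203 and 403, so the beam direction is centred within 1 mm. Next, the depth across the beam.

```bash
python3 - <<'E'
from h import *
f=dict(np.load('pics/side.npz')); P=cloud(f); s=env.observe()
th=np.radians(16.7); e=np.array([np.cos(th),np.sin(th),0]); n=np.array([-e[1],e[0],0]); d=P-[.526,-.357,0]
def box(nm,u0,u1,v0,v1):
    q=d[112+v0//8:112+v1//8,325+u0//8:325+u1//8].reshape(-1,3)
    print(nm,len(q),'n',np.percentile(q@n,[25,50,75]).round(4),'e',np.median(q@e).round(4),'z',np.median(q[:,2]).round(4))
box('det face',64,144,232,336); box('lamp face',472,560,240,336); box('cellL',264,288,152,208); box('cellR',336,352,152,208); box('plate',180,270,330,360); box('fingers',300,330,130,190); box('seat',264,344,264,280)
for a in((72,136,240),(480,552,250)):
    pass
print((np.array(s['tcp_pos'])-[.526,-.357,0])@n)
E
```

```text
det face 130 n [0.0209 0.0224 0.0245] e 0.0848 z 0.0526
lamp face 132 n [0.0211 0.0229 0.0238] e -0.0905 z 0.0498
cellL 21 n [0.0047 0.0073 0.0088] e 0.0128 z 0.0939
cellR 14 n [0.0034 0.0052 0.0057] e -0.0161 z 0.0935
plate 44 n [-0.0021  0.0049  0.0111] e 0.0351 z 0.0123
fingers 28 n [0.0178 0.0198 0.0211] e -0.0005 z 0.111
seat 20 n [0.0005 0.0035 0.008 ] e -0.0008 z 0.0484
-0.0008418147779176276
```

Emit:
play_rows(
  targets=[
    [0.0002,-0.0006,-0.003,0,0,0,255],
    [0.0002,-0.0006,-0.006,0,0,0,255],
    [0.0002,-0.0006,-0.009,0,0,0,255],
    [0.0002,-0.0006,-0.011,0,0,0,255],
    [0.0002,-0.0006,-0.013,0,0,0,255],
    [0.0002,-0.0006,-0.014,0,0,0,255],
    [0.0002,-0.0006,-0.014,0,0,0,255],
    [0.0002,-0.0006,-0.014,0,0,0,255],
  ],
)

```text
time_s: 8.65
tcp_pos: [0.5263, -0.3581, 0.0849]
eef_rot: [3.108, 0.456, 0.0]
ft_force: [-0.4, -0.2, 0.0]
finger_gap: 0.0122
grasp_force: 29.5
```

Emit:
play_rows(
  targets=[
    [0,0,-0.0005,0,0,0,255],
    [0,0,-0.001,0,0,0,255],
    [0,0,-0.0015,0,0,0,255],
    [0,0,-0.002,0,0,0,255],
    [0,0,-0.002,0,0,0,255],
    [0,0,-0.002,0,0,0,255],
  ],
)

```text
time_s: 9.4
tcp_pos: [0.5263, -0.3581, 0.0828]
eef_rot: [3.108, 0.456, 0.0]
ft_force: [-1.4, -0.3, -0.0]
finger_gap: 0.0124
grasp_force: 29.5
```

Emit:
play_rows(
  targets=[
    [0,0,-0.0005,0,0,0,255],
    [0,0,-0.001,0,0,0,255],
    [0,0,-0.0015,0,0,0,255],
    [0,0,-0.0015,0,0,0,255],
    [0,0,-0.0015,0,0,0,255],
  ],
)

```text
time_s: 10.02
tcp_pos: [0.5263, -0.3581, 0.0813]
eef_rot: [3.108, 0.456, -0.0]
ft_force: [0.0, -0.6, -0.8]
finger_gap: 0.0123
grasp_force: 29.5
```

Emit:
play_rows(
  targets=[
    [0,0,-0.0005,0,0,0,255],
    [0,0,-0.001,0,0,0,255],
    [0,0,-0.0015,0,0,0,255],
    [0,0,-0.0015,0,0,0,255],
    [0,0,-0.0015,0,0,0,255],
  ],
)

```text
time_s: 10.65
tcp_pos: [0.5263, -0.3581, 0.08]
eef_rot: [3.108, 0.456, 0.0]
ft_force: [-0.7, 0.4, 1.5]
finger_gap: 0.0124
grasp_force: 29.7
```

Emit:
play_rows(
  targets=[
    [0,0,-0.0005,0,0,0,255],
    [0,0,-0.001,0,0,0,255],
    [0,0,-0.0015,0,0,0,255],
    [0,0,-0.0015,0,0,0,255],
    [0,0,-0.0015,0,0,0,255],
  ],
)

```text
time_s: 11.28
tcp_pos: [0.5263, -0.3581, 0.0784]
eef_rot: [3.108, 0.456, 0.0]
ft_force: [0.5, -0.8, 2.8]
finger_gap: 0.0123
grasp_force: 29.8
```

Emit:
play_rows(
  targets=[
    [0,0,0,0,0,0,255],
  ],
)

```text
time_s: 11.4
tcp_pos: [0.5263, -0.3582, 0.0784]
eef_rot: [3.108, 0.456, 0.0]
ft_force: [-0.2, 0.5, 1.8]
finger_gap: 0.0123
grasp_force: 29.8
```

Emit:
play_rows(
  targets=[
    [0,0,0,0,0,0,255],
  ],
)

```text
time_s: 11.52
tcp_pos: [0.5263, -0.3581, 0.0784]
eef_rot: [3.108, 0.456, 0.0]
ft_force: [0.7, 1.2, 2.7]
finger_gap: 0.0121
grasp_force: 29.8
```

Emit:
play_rows(
  targets=[
    [0,0,0,0,0,0,255],
  ],
)

```text
time_s: 11.65
tcp_pos: [0.5263, -0.3581, 0.0784]
eef_rot: [3.108, 0.456, 0.0]
ft_force: [-0.6, 0.3, 1.7]
finger_gap: 0.012
grasp_force: 29.8
```

Force is about 2.75 N above baseline, so the seat has given about 2–3 mm, far from bottoming. A last look before handing in.

```bash
python3 - <<'E'
from h import *
f=grab('side'); im=f['frame']; k=8
c=cv2.resize(im[112:172,325:410],None,fx=k,fy=k,interpolation=cv2.INTER_CUBIC); cv2.imwrite('pics/d.png',c[...,::-1])
s=env.observe(); print(s['time_s'],s['ft_force'],s['torque'])
E
```

```text
11.7 [-0.84298808  0.24071956  2.15827887] [0.00036918 0.03047856 0.03106296]
```

View pics/d.png

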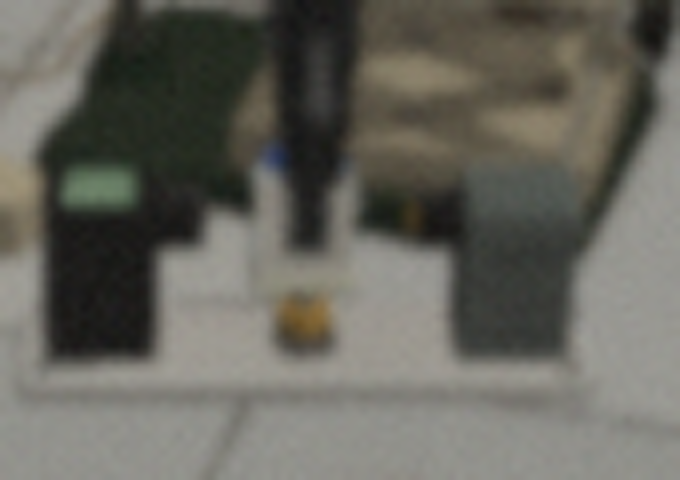

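The cell stands upright on the depressed seat. Its edges are at about 251 and 357 (centre 304), against a nose midpoint of 303–305 and the seat stem at 304, so it is centred.

```bash
python3 -c "
from bench import env
print(env.job_done())"
```

```text
the job is handed in; nothing more can be done
None
```

I handed the job in with the blue-stoppered cell still gripped by its frosted faces, upright and centred on the beam to within about 1–2 mm, and pressing the spring seat down about 2–3 mm (roughly 2.7 N); it took about 12 s and no verdict came back.

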